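Close the canister

TASK

The scoop was left lying across the mouth of the large steel canister: move it into the shallow tray and lay it there flat, right way up. Then take the round lid from the sloping rack and close the large canister with it, so that the lid is fully home and level all round, and let go. Set things down rather than dropping them, keep the canister standing where it is, and leave everything else on the table undisturbed.

Things in the scene. Friction and masses are not known exactly. Their poses are not given: they have to be found in the camera images.
- canister: Large plain steel canister, open on top, upright and loose on the table: outer diameter 150 mm, 115 mm high, wall 4 mm (mouth 142 mm wide), 0.7 kg. Origin: centre of its underside, z up along its axis.
- canister_rim (a point): Centre of the large canister's mouth, level with the top of its rim, 115 mm above the table.
- lid: Round steel lid, 0.28 kg: flange 154 mm wide, 4 mm thick, rests on the rim; below it a 136 mm plug, 10 mm deep, tapering to 126, enters the mouth; on top a black grip bar 16 mm wide (lid x), 64 long (y), 26 high. Origin: on the axis at the flange's underside (flange top z = 4 mm, bar top z = 30); z out of its top. At first on the rack, tilted 35 degrees, x up the slope.
- rack: Fixed rack: aluminium plate 200 mm wide, 190 long, sloping 35 degrees, on dark legs; the lid lies on it against two pins (10 mm thick, 24 long) under its lower edge. Origin: on the table under the plate's centre; x points level to the high side, z up. Plate 85 mm above the table at its centre, 31 at the low edge, 140 at the high edge.
- scoop: Straight hand scoop, 205 mm long, 0.14 kg, flat underside, at first across the canister's mouth. Origin: on the underside below the centre of mass, at the best grip on the handle; x along it to the blade. Black handle 18 mm wide, 16 high, x = -95 to 25 mm; steel trough blade 50 mm wide, 25 high, open at the end, x = 25 to 110 mm.
- tray: Fixed shallow aluminium tray, inside 262 mm (its x) by 162 mm (its y), rim 16 mm high, floor 4 mm above the table. Origin: centre of its underside on the table, z up.
- pot: Small steel pot, a bystander: like the canister but 110 mm across and 80 mm high, open, with nothing on it. Origin: centre of its underside. Leave it.
- jar_a: Closed amber glass jar with a black cap, 54 mm across, 75 mm high; a bystander. Origin: centre of its underside.
- jar_b: Another jar like jar_a; a bystander.
- cup: White plastic cup, 72 mm across, 85 mm high; a bystander. Origin: centre of its underside.
- weight: Brass check weight, a cylinder 40 mm across and 30 mm high; a bystander. Origin: centre of its underside.
Mind the look-alikes: they are no part of the job. Leave any pink look-alike of the lid alone.

How it is judged:
On the way:
1. the scoop has been laid flat, right way up, in the tray and let go, while the lid is still off the canister (x of scoop in the frame of tray between -0.09 and 0.09 m and y of scoop in the frame of tray between -0.06 and 0.06 m and z of scoop in the frame of tray below 0.009 m and angle between scoop's own z axis and vertical below 0.06 rad and linear speed of scoop below 0.02 m/s and contact force between the fingers and scoop below 0.1 N and distance between lid and canister_rim above 0.1 m), for 0.2 s.
At the end, for the whole second after the job is handed in: The lid sits on the large canister: centre within 6 mm of the mouth's, flange within 3.5 mm of the rim, level within 2 degrees; the canister is upright; the scoop lies flat (3.4 degrees), right way up on the tray floor, origin within 90 (x) and 60 mm (y) of the tray's centre; all let go, at rest (horizontal distance between lid and canister_rim below 0.006 m and z of lid in the frame of canister_rim between -0.004 and 0.0035 m and angle between lid's own z axis and vertical below 0.035 rad and angle between the z axis of lid and the z axis of canister, either way round below 0.035 rad and linear speed of each of lid, scoop below 0.02 m/s and angle between canister's own z axis and vertical below 0.03 rad and x of scoop in the frame of tray between -0.09 and 0.09 m and y of scoop in the frame of tray between -0.06 and 0.06 m and z of scoop in the frame of tray below 0.009 m and angle between scoop's own z axis and vertical below 0.06 rad); the robot touches nothing.
It fails at once if the canister is shoved more than 40 mm or tipped (distance of canister from where it was at the start of the episode above 0.04 m or angle between canister's own z axis and vertical above 0.25 rad).
It fails at once if the lid is dropped (moves faster than 0.5 m/s out of the fingers) (linear speed of lid above 0.5 m/s and contact force between the fingers and lid below 0.05 N).
It fails at once if the scoop is dropped (moves faster than 0.7 m/s out of the fingers) (linear speed of scoop above 0.7 m/s and contact force between the fingers and scoop below 0.05 N).
It fails at once if a bystander is shifted more than 30 mm or tipped (distance of any of pot, jar_a, jar_b, cup, weight from where it was at the start of the episode above 0.03 m or angle between any of pot, jar_a, jar_b, cup, weight's own z axis and vertical above 0.3 rad).
It also fails if it takes over 59 s, if anything falls off the work surface, if the arm or the gripper's body presses on something with over 40 N, if the wrist force passes 120 N, or if a joint passes its speed limit or range.

ROBOT

A 6-joint arm with a two-finger parallel gripper is mounted at the origin on the work surface. World frame = base frame: x ahead of the robot, y to its left, z up, the work surface at z = 0. Lengths are in m, angles in rad, forces in N, time in s.
With the tool pointing down it reaches from about 0.35 to 0.775 m from the base axis. Payload 5.5 kg.
Tool frame: the origin (TCP) lies between the finger pads; the fingertips stand 19 mm ahead of it and the grasp point (between the pads) is the TCP; z points along the fingers, y is the line along which they close (so a half turn about z gives the same grasp; the last joint's range is limited). The gripper opens to 85 mm and grips with 20 to 120 N. Pads are 22 mm wide; open, the fingers measure 114 mm over their backs; the gripper's body (76 mm by 85 mm) begins 54 mm behind the grasp point. The pads swing forward as they close: fully open they stand 13 mm farther back than shut.
Start: joints at [-1.417, 0.313, 0.046, 1.304, 0, 1.431], TCP at [0.167, -0.55, 0.25] pointing down, gripper open.
Joint ranges: [-2.76, 2.76], [-0.86, 1.69], [-1.03, 1.26], [-2.2, 2.34], [-1.47, 1.5], [-3.14, 3.14]. Speed limits (rad/s): [2.57, 2.57, 3.14, 3.14, 3.14, 3.14].

INTERFACE

Orientations are given as a unit quaternion [w, x, y, z].
In Python, from workcell import env gives the robot as it stands.
- The arm moves only by the shell command python3 -m pendant 'ROWS' [FORCE]. ROWS is JSON, a list of rows, each an object with "travel": the shift along the tool's x, y, z scaled (see below), a list of three; "rot": the turn, a rotation vector about the tool's x, y, z scaled (see below), a list of three; "fingers": the opening, from -1 (shut) to 1 (fully open). In form: [{"travel": [dx, dy, dz], "rot": [wx, wy, wz], "fingers": fingers}, ...]. A call has 1 to 10 rows; each row is the pose to reach, as a shift and turn from the pose commanded when the call began, along the tool's axes at that moment; what a row does not reach only later rows make up. The controller multiplies each number of a shift by 0.12 m and each number of a turn by 60 degrees. A row lasts 1/10 s, in which the tool goes at most 50 mm and 8.59 degrees, less where a joint would pass 70% of its speed; a pose out of reach is approached as far as the arm can. A call with a number of a shift or a turn outside -1 to 1 is refused whole. A call with a gripper value outside its range is refused whole. The fingers move at their own pace and stop on an object; FORCE is the grip in N (left out, the last holds). Time passes only in rows, so rows that repeat a pose let the fingers close. It gives the time, the measured TCP pose, the force, the opening and the grip force at its end, in the units of the state.
- env.get_state(): the state, without advancing time (a new reading comes with each control period).
- env.read_camera(name): name is "side" or "top"; returns (picture, depth): 384x512x3 uint8, blue, green, red; 384x512 float32, m along the optical axis (not along the pixel's ray), 0 where there is no reading.
- env.camera_model(name): a dict with "fovy" (degrees; the focal length in pixels is half the picture's height over the tangent of half this angle, whatever the lens; pixels are square), "cx", "cy" (the principal point, pixels), "k1" (the pictures are not rectified: a ray, as slopes to the right and down, at radius r is drawn at 1 + k1 r^2 times it, then the intrinsics apply), "rvec" (rotation vector, rad) and "tvec" (3), from world to camera coordinates, as OpenCV has them. Camera axes: x right, y down, z forward; pixel columns grow to the right and rows downward; lengths in m; the calibration is good to about 2 mm. A picture is of the moment at which its call begins. camera_model takes no time and is no camera call.
- env.hand_in(): hands the job in; it is judged then, once.
Trained networks look in the newest picture that a camera, given by its name, has taken for a name from the list of things; names that differ only in an ending like _2 or _b are one class to them, and where a whole thing is asked for, a point or a joint stands for the part that bears it (a point fixed in the world has none). Each returns a list of dicts, best first, with "conf" (0 to 1); they miss things now and then, are a little off and sometimes report something else, mostly with a low value. They report only what shows in the picture. A call takes as long as a camera call. They do not tell look-alikes from the thing itself.
- env.outline_of(camera, target): "mask" (384x512 bool, what is visible of it) and "xy" ([column, row] in pixels, amid what is visible of it).
The state is a dict: "clock": time; "joint_pos": joint angles; "qvel": joint speeds; "tau": joint torques, N m; "tcp_pos": TCP position; "orientation": TCP orientation; "wrist_force": force on the tool from outside, world axes, zero at the start; "ft_torque": the same for the moment, N m; "finger_gap": finger opening in m; "grip_force": force on a finger pad.
Only numpy, scipy, OpenCV 4.12 (cv2) and the standard library are available. Lean on these libraries where they do the work, as an engineer would, in place of code of your own. Each camera call takes 0.05 s, during which the arm holds its last target. There are 200 camera calls.

## Working session

There is one attempt and no reset: what is moved stays moved. The work goes in short steps, Python scripts to look and compute and a shell command to move; the robot and the scene stay as the last step left them, time stands still between calls to the robot, and variables do not carry over. Pictures are saved under pics/ and viewed, at most 10 in all, crops included, and the job is handed in when it is done.

```bash
mkdir -p pics; ls
cat > h.py <<'E'
import numpy as np, cv2
from workcell import env
def cam(n):
    m=env.camera_model(n); f=192/np.tan(np.radians(m['fovy']/2))
    R=cv2.Rodrigues(np.array(m['rvec'],float))[0]; t=np.array(m['tvec'],float)
    K=np.array([[f,0,m['cx']],[0,f,m['cy']],[0,0,1]]); D=np.array([m['k1'],0,0,0.])
    return K,D,R,t
def rays(n,px):
    K,D,R,t=cam(n); s=cv2.undistortPoints(np.array(px,float).reshape(-1,1,2),K,D)[:,0]
    return -R.T@t, s, R, t
def cloud(n,px,dep):   # px Nx2 (col,row), dep N
    c,s,R,t=rays(n,px); P=np.c_[s,np.ones(len(s))]*np.array(dep)[:,None]
    return (P-t)@R
def plane(n,px,z):
    c,s,R,t=rays(n,px); d=np.c_[s,np.ones(len(s))]@R
    return c+d*((z-c[2])/d[:,2])[:,None]
E
python3 - <<'E'
from h import *
ims=[]
for n in('top','side'):
    im,d=env.read_camera(n); cv2.imwrite(f'pics/{n}0.png',im); np.save(f'{n}0.npy',d)
    K,D,R,t=cam(n); print(n,(-R.T@t).round(3),R[2].round(2),d.shape,(d>0).mean().round(2))
    for k in('canister','lid','rack','scoop','tray','pot','jar_a','cup','weight'):
        for o in env.outline_of(n,k)[:3]:
            m=o['mask']&(d>0); v,u=np.nonzero(m)
            if len(u)<5: continue
            P=cloud(n,np.c_[u,v],d[m]); print(n,k,round(o['conf'],2),np.round(o['xy']),m.sum(),np.median(P,0).round(3),P.min(0).round(3),P.max(0).round(3))
print(env.get_state())
E
```

```text
pics
top [0.478 0.015 1.039] [ 0.07 -0.01 -1.  ] (384, 512) 1.0
top canister 0.93 [261. 144.] 2365 [ 0.662 -0.019  0.007] [ 0.576 -0.112 -0.002] [0.73  0.051 0.142]
top lid 0.91 [109. 180.] 3071 [0.562 0.35  0.106] [0.495 0.277 0.051] [0.627 0.423 0.143]
top lid 0.63 [137. 272.] 2856 [0.336 0.303 0.016] [0.26  0.23  0.009] [0.41  0.381 0.046]
top lid 0.52 [192. 259.] 222 [0.37  0.156 0.031] [0.347 0.137 0.   ] [0.388 0.181 0.036]
top rack 0.73 [112. 154.] 3207 [0.593 0.348 0.106] [ 0.461  0.236 -0.003] [0.698 0.475 0.143]
top scoop 0.6 [268. 121.] 1094 [ 0.696 -0.031  0.122] [ 0.562 -0.074  0.003] [0.764 0.006 0.145]
top tray 0.81 [380. 222.] 6948 [ 0.456 -0.336  0.006] [ 0.308 -0.455 -0.002] [ 0.608 -0.217  0.023]
top pot 0.58 [266. 224.] 1600 [ 0.441 -0.028  0.006] [ 0.383 -0.082 -0.001] [0.499 0.03  0.086]
top jar_a 0.92 [322. 175.] 439 [ 0.576 -0.166  0.075] [ 0.552 -0.212 -0.002] [ 0.611 -0.144  0.082]
top jar_a 0.9 [202. 167.] 404 [0.597 0.128 0.076] [0.573 0.104 0.002] [0.635 0.164 0.082]
top cup 0.66 [336. 128.] 694 [ 0.703 -0.206  0.046] [ 0.662 -0.231  0.002] [ 0.728 -0.162
[... 1517 characters left out ...]
int_pos': array([-1.41664289e+00,  3.13183932e-01,  4.60718304e-02,  1.30360198e+00,
        9.07388360e-06,  1.43117696e+00]), 'qvel': array([ 1.94966269e-03,  3.71562507e-05, -7.13951463e-04, -2.23996765e-03,
        1.61215201e-03, -1.62735587e-03]), 'tau': array([ 2.30123815e-04, -4.80467641e+01,  2.98822296e+01,  7.64797369e-05,
       -2.96362452e-05,  3.72689783e-06]), 'tcp_pos': array([ 0.16648658, -0.55039609,  0.25032079]), 'orientation': array([4.10861270e-05, 9.89231574e-01, 1.46358777e-01, 4.83564105e-06]), 'wrist_force': array([-0.30227239,  0.84162637,  0.09255841]), 'ft_torque': array([0.03821893, 0.01771883, 0.02566106]), 'grip_force': 0.0, 'finger_gap': 0.08564599851514272}
```

View pics/top0.png

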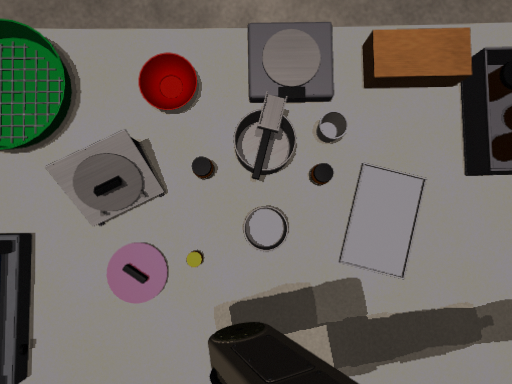

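View pics/side0.png

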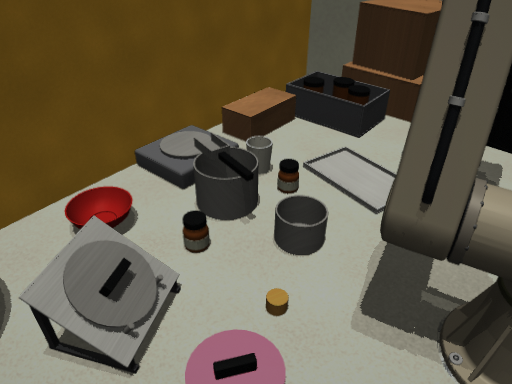

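Candidates in the top view:
- **Lid:** steel disc on the rack (109,180), pink look-alike (137,272), grey scale platter (291,57). I choose the rack disc.
- **Canister:** large one at (265,141) with the scoop across it, small pot (266,228), cup (332,127). I choose (265,141).
- **Scoop:** only one, (268,135).

Next: a close crop to confirm, and the fits.

```bash
cat > m.py <<'E'
from h import *
from scipy.optimize import least_squares
def pts(n,k,xy=None):
    im,d=env.read_camera(n); o=env.outline_of(n,k)
    if xy is not None: o=[q for q in o if np.hypot(*(np.array(q['xy'])-xy))<25]
    m=o[0]['mask']&(d>0); v,u=np.nonzero(m); return cloud(n,np.c_[u,v],d[m])
def circ(P,r):
    f=least_squares(lambda c:np.hypot(P[:,0]-c[0],P[:,1]-c[1])-r,P[:,:2].mean(0),loss='soft_l1',f_scale=.002); return f.x,np.median(abs(f.fun))
def full(n):
    im,d=env.read_camera(n); v,u=np.nonzero(d>0); return cloud(n,np.c_[u,v],d[v,u])
E
python3 - <<'E'
from m import *
a=cv2.imread('pics/top0.png'); b=cv2.imread('pics/side0.png')
c1=cv2.resize(a[80:190,225:345],(480,440),interpolation=cv2.INTER_CUBIC)
c2=cv2.resize(b[130:220,180:260],(320,360),interpolation=cv2.INTER_CUBIC)
o=np.zeros((440,800,3),np.uint8); o[:,:480]=c1; o[:360,480:]=c2; cv2.imwrite('pics/crop1.png',o)
for n in('top','side'):
    d=np.load(n+'0.npy'); v,u=np.nonzero(d>0); P=cloud(n,np.c_[u,v],d[v,u])
    r=np.hypot(P[:,0]-.645,P[:,1]+.022)
    T=P[(P[:,2]<.02)&(P[:,2]>-.02)&(r<.35)&(P[:,0]>.35)]; print(n,'table z',np.median(T[:,2]).round(4))
    Q=P[(abs(P[:,2]-.115)<.006)&(r>.06)&(r<.085)]
    print('rim',len(Q),*circ(Q,.073),np.median(Q[:,2]))
    S=P[(P[:,2]>.121)&(P[:,2]<.16)&(r<.16)&(P[:,0]<.80)]
    print('scoop',len(S),np.percentile(S[:,2],[5,50,95]).round(4))
    xy=S[:,:2]; 
    H=S[S[:,0]<.69]; vx,vy,x0,y0=cv2.fitLine(H[:,:2].astype(np.float32),cv2.DIST_HUBER,0,.01,.01).ravel(); print('handle line',vx,vy,x0,y0,np.median(H[:,2]))
    e=np.array([vx,vy]); e*=np.sign(e[0]); s=(xy-[x0,y0])@e; w=(xy-[x0,y0])@[-e[1],e[0]]
    print('extent',(np.array([x0,y0])+np.outer(np.percentile(s,[0,1,99,100]),e)).round(4))
    for lo in np.arange(s.min(),s.max(),.015):
        k=(s>=lo)&(s<lo+.015)
        if k.sum()>3: print(round(lo,3),k.sum(),w[k].min().round(3),w[k].max().round(3),np.percentile(S[k,2],[5,50,95]).round(3))
E
```

```text
top table z 0.0019
rim 459 [ 0.65311622 -0.024385  ] 0.0026388510863478154 0.11708568918375636
scoop 649 [0.1215 0.1323 0.1424]
handle line 0.96087384 -0.27698642 0.636262 -0.021173956 0.13228949832386885
extent [[ 5.621e-01  2.000e-04]
 [ 5.636e-01 -2.000e-04]
 [ 7.567e-01 -5.590e-02]
 [ 7.583e-01 -5.630e-02]]
-0.077 50 -0.009 0.008 [0.128 0.132 0.135]
-0.062 47 -0.009 0.009 [0.129 0.133 0.135]
-0.047 49 -0.009 0.009 [0.129 0.132 0.135]
-0.032 50 -0.009 0.009 [0.129 0.132 0.134]
-0.017 47 -0.008 0.009 [0.129 0.132 0.135]
-0.002 50 -0.008 0.01 [0.131 0.133 0.135]
0.013 49 -0.008 0.01 [0.129 0.132 0.135]
0.028 71 -0.017 0.026 [0.127 0.132 0.141]
0.043 62 -0.024 0.026 [0.121 0.14  0.144]
0.058 40 -0.023 0.059 [0.121 0.13  0.143]
0.073 37 -0.023 0.027 [0.121 0.138 0.143]
0.088 41 -0.023 0.027 [0.121 0.122 0.142]
0.103 37 -0.023 0.027 [0.121 0.133 0.142]
0.118 19 -0.023 0.027 [0.121 0.139 0.143]
side table z 0.0013
rim 390 [ 0.65277434 -0.02445884] 0.0011782486815140325 0.1142330354698565
scoop 725 [0.122  0.1312 0.1408]
handle line 0.9664776 -0.256751 0.65245104 -0.02125668 0.13100578285476108
extent [[ 0.5586  0.0037]
 [ 0.56    0.0033]
 [ 0.7554 -0.0486]
 [ 0.7589 -0.0495]]
-0.097 64 -0.012 0.006 [0.122 0.129 0.132]
-0.082 43 -0.011 0.007 [0.123 0.131 0.132]
-0.067 44 -0.013 0.006 [0.122 0.131 0.132]
-0.052 38 -0.012 0.005 [0.121 0.131 0.133]
-0.037 39 -0.013 0.006 [0.123 0.131 0.133]
-0.022 42 -0.012 0.007 [0.122 0.131 0.132]
-0.007 33 -0.013 0.006 [0.124 0.131 0.132]
0.008 46 -0.024 0.022 [0.122 0.131 0.136]
0.023 147 -0.03 0.022 [0.123 0.134 0.141]
0.038 40 -0.03 0.022 [0.124 0.134 0.141]
0.053 53 -0.03 0.021 [0.122 0.134 0.141]
0.068 50 -0.03 0.022 [0.122 0.133 0.141]
0.083 51 -0.03 0.021 [0.122 0.133 0.141]
0.098 35 -0.029 0.021 [0.122 0.132 0.141]
```

View pics/crop1.png

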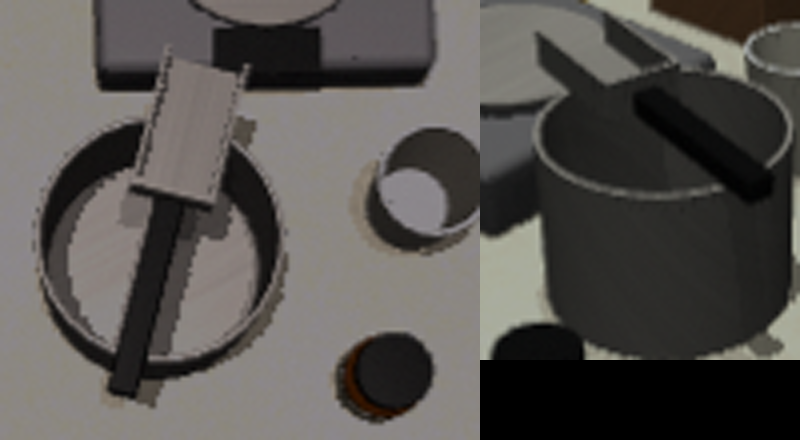

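The crop shows the scoop lying open side up across the large canister. The handle end is at crop (125,395) and the blade runs toward +x. I'll fit the tray and lid next and compute the scoop moves.

```bash
cat > lid.py <<'E'
from m import *
def lidfit(n,P):
    r=np.hypot(P[:,0]-.56,P[:,1]-.35); Q=P[(r<.18)&(P[:,2]>.02)]
    # two-plane: rack plate and lid flange, normals 35 deg
    D=Q[(np.hypot(Q[:,0]-.56,Q[:,1]-.35)<.06)]
    best=None; rng=np.random.default_rng(0)
    for i in range(500):
        a,b,c=D[rng.choice(len(D),3,False)]; nn=np.cross(b-a,c-a); l=np.linalg.norm(nn)
        if l<1e-4: continue
        nn/=l; k=abs((D-a)@nn)<.002
        if best is None or k.sum()>best.sum(): best=k
    A=D[best]; c=A.mean(0); nn=np.linalg.svd(A-c,full_matrices=False)[2][2]; nn*=np.sign(nn[2])
    x=-np.array([nn[0],nn[1],0]); x-=x@nn*nn; x/=np.linalg.norm(x); y=np.cross(nn,x)
    h=(Q-c)@nn; L=np.c_[(Q-c)@x,(Q-c)@y,h]
    print(n,'tilt',np.degrees(np.arccos(nn[2])).round(2),'x az',np.degrees(np.arctan2(x[1],x[0])).round(2))
    B=L[(h>.018)&(h<.032)&(np.hypot(L[:,0],L[:,1])<.06)]
    F=L[(abs(h)<.003)]; rr=np.hypot(F[:,0],F[:,1])
    print('bar',len(B),B.min(0).round(4),B.max(0).round(4),np.median(B,0).round(4)); 
    (bx,by),(w,hh),an=cv2.minAreaRect(B[:,:2].astype(np.float32)); print('rect',bx,by,w,hh,an)
    # flange extents in directions
    for nm,s in(('x',F[abs(F[:,1])<.02][:,0]),('y',F[abs(F[:,0])<.02][:,1])): print(nm,s.min().round(4),s.max().round(4))
    E=c+x*bx+y*by; print('barcentre on flange top',E.round(4),'origin',(E-.004*nn).round(4)); return E,nn,x
E
python3 - <<'E'
from lid import *
for n in('top','side'):
    d=np.load(n+'0.npy'); v,u=np.nonzero(d>0); P=cloud(n,np.c_[u,v],d[v,u]); lidfit(n,P)
    T=P[(P[:,2]>.0125)&(P[:,2]<.022)&(abs(P[:,0]-.456)<.18)&(abs(P[:,1]+.336)<.15)]
    (a,b),(w,h),an=cv2.minAreaRect(T[:,:2].astype(np.float32)); print('tray',len(T),a,b,w,h,an)
E
```

```text
top tilt 35.15 x az 24.95
bar 209 [-0.011  -0.0328  0.0181] [0.0067 0.0333 0.0302] [-0.0009 -0.0012  0.0254]
rect -0.0020945952273905277 0.000333935022354126 0.06601759046316147 0.017679639160633087 89.10017395019531
x -0.0797 0.0732
y -0.076 0.0777
barcentre on flange top [0.5611 0.35   0.0978] origin [0.5632 0.351  0.0946]
tray 610 0.457647442817688 -0.3337138593196869 0.1725766658782959 0.2713501453399658 74.46185302734375
side tilt 34.93 x az 25.0
bar 378 [-0.0132 -0.0348  0.0181] [0.0041 0.0307 0.0285] [-0.0047  0.0023  0.0257]
rect -0.004580899141728878 -0.002060331404209137 0.06552784144878387 0.017273202538490295 89.97673034667969
x -0.082 0.0716
y -0.0805 0.075
barcentre on flange top [0.5565 0.3509 0.0966] origin [0.5586 0.3519 0.0933]
tray 387 0.45592454075813293 -0.3345470428466797 0.17605164647102356 0.27111631631851196 74.69026184082031
```

```bash
cat > to.py <<'E'
from h import *
from scipy.spatial.transform import Rotation as Ro
def R_of(x,z):
    x=np.array(x,float);z=np.array(z,float);z/=np.linalg.norm(z);x-=x@z*z;x/=np.linalg.norm(x);return np.c_[x,np.cross(z,x),z]
def to(p,R=None):
    s=env.get_state(); q=s['orientation']; C=Ro.from_quat([*q[1:],q[0]]).as_matrix()
    if R is None: R=C
    d=np.array(p)-s['tcp_pos']
    print('t',round(s['clock'],2),'tcp',s['tcp_pos'].round(4),'joints',s['joint_pos'].round(2),'gap',round(s['finger_gap'],4),'F',s['wrist_force'].round(1))
    print('travel now-axes',(C.T@d/.12).round(3),'| in target axes',(R.T@d/.12).round(3),'rot',(np.degrees(Ro.from_matrix(C.T@R).as_rotvec())/60).round(3))
down=lambda a:R_of([np.cos(np.radians(a)),np.sin(np.radians(a)),0],[0,0,-1])
E
R='{"travel":[0,0,0],"rot":[0,0,0.543],"fingers":1}'
python3 -m pendant "[{\"travel\":[0,0,0],\"rot\":[0,0,0.543],\"fingers\":1},{\"travel\":[0,0,0],\"rot\":[0,0,0.543],\"fingers\":1},{\"travel\":[0,0,0],\"rot\":[0,0,0.543],\"fingers\":1},{\"travel\":[0,0,0],\"rot\":[0,0,0.543],\"fingers\":1},{\"travel\":[0,0,0],\"rot\":[0,0,0.543],\"fingers\":1}]" 30
python3 -m pendant '[{"travel":[0.45,-0.885,0],"rot":[0,0,0],"fingers":1},{"travel":[0.45,-0.885,0],"rot":[0,0,0],"fingers":1},{"travel":[0.45,-0.885,0],"rot":[0,0,0],"fingers":1}]'
python3 -c "
from to import *
to([.652,-.025,.25],down(-15.8))"
```

```text
clock: 1.5
tcp_pos: [0.1665, -0.5504, 0.2503]
orientation: [0.0, 0.991, -0.137, 0.0]
wrist_force: [-0.3, -0.5, -0.6]
finger_gap: 0.0855
grip_force: 0.0
clock: 1.8
tcp_pos: [0.249, -0.4599, 0.2504]
orientation: [-0.001, 0.991, -0.134, 0.0]
wrist_force: [0.1, -0.8, -0.2]
finger_gap: 0.0856
grip_force: 0.0
t 1.8 tcp [ 0.249  -0.4599  0.2504] joints [-1.23  0.21 -0.09  1.27  0.    2.18] gap 0.0856 F [ 0.1 -0.8 -0.2]
travel now-axes [ 2.273 -4.387  0.01 ] | in target axes [ 2.245e+00 -4.401e+00  3.000e-03] rot [-0.001 -0.     0.006]
```

```bash
for i in 1 2 3 4; do python3 -m pendant '[{"travel":[0.45,-0.88,0],"rot":[0,0,0],"fingers":1},{"travel":[0.45,-0.88,0],"rot":[0,0,0],"fingers":1},{"travel":[0.45,-0.88,0],"rot":[0,0,0],"fingers":1}]' >/dev/null; done
python3 -m pendant '[{"travel":[0.45,-0.88,0],"rot":[0,0,0],"fingers":1},{"travel":[0.45,-0.88,0],"rot":[0,0,0],"fingers":1},{"travel":[0.45,-0.88,0],"rot":[0,0,0],"fingers":1},{"travel":[0.45,-0.88,0],"rot":[0,0,0],"fingers":1},{"travel":[0.45,-0.88,0],"rot":[0,0,0],"fingers":1}]'
python3 -c "
from to import *
to([.652,-.025,.122],down(-15.8))"
```

```text
clock: 3.5
tcp_pos: [0.6435, -0.0571, 0.2498]
orientation: [-0.011, 0.994, -0.11, 0.0]
wrist_force: [0.1, 0.2, -0.0]
finger_gap: 0.0855
grip_force: 0.0
t 3.5 tcp [ 0.6435 -0.0571  0.2498] joints [-0.22  0.46  0.26  1.37  0.02  3.14] gap 0.0855 F [ 0.1  0.2 -0. ]
travel now-axes [ 0.012 -0.252  1.071] | in target axes [-0.005 -0.276  1.065] rot [-0.022  0.002  0.053]
```

```bash
for i in 1 2 3; do python3 -m pendant '[{"travel":[0,0,0],"rot":[0,0,-0.98],"fingers":1},{"travel":[0,0,0],"rot":[0,0,-0.98],"fingers":1},{"travel":[0,0,0],"rot":[0,0,-0.98],"fingers":1},{"travel":[0,0,0],"rot":[0,0,-0.98],"fingers":1},{"travel":[0,0,0],"rot":[0,0,-0.98],"fingers":1},{"travel":[0,0,0],"rot":[0,0,-0.98],"fingers":1},{"travel":[0,0,0],"rot":[0,0,-0.98],"fingers":1},{"travel":[0,0,0],"rot":[0,0,-0.98],"fingers":1}]' >/dev/null; done
python3 -c "
from to import *
to([.652,-.025,.20],down(164.2))"
```

```text
t 5.9 tcp [ 0.6435 -0.0574  0.2504] joints [-0.22  0.46  0.26  1.37  0.02  0.07] gap 0.0856 F [-0.2 -0.8 -1.1]
travel now-axes [0.008 0.269 0.427] | in target axes [0.005 0.279 0.42 ] rot [ 0.022 -0.002 -0.013]
```

```bash
python3 -m pendant '[{"travel":[0.008,0.269,0.427],"rot":[0.022,-0.002,-0.013],"fingers":1},{"travel":[0.008,0.269,0.427],"rot":[0.022,-0.002,-0.013],"fingers":1},{"travel":[0.008,0.269,0.427],"rot":[0.022,-0.002,-0.013],"fingers":1},{"travel":[0.008,0.269,0.427],"rot":[0.022,-0.002,-0.013],"fingers":1}]'
python3 -c "
from to import *
to([.652,-.025,.123],down(164.2))
from m import *
P=full('side'); r=np.hypot(P[:,0]-.652,P[:,1]+.025); S=P[(r<.15)&(P[:,2]>.128)&(P[:,2]<.136)&(P[:,0]<.66)]; print(len(S),np.median(S,0))
im=env.read_camera('side')[0]; cv2.imwrite('pics/s1.png',cv2.resize(im[80:240,140:300],(600,600)))"
```

```text
clock: 6.3
tcp_pos: [0.6523, -0.025, 0.2005]
orientation: [0.0, 0.136, 0.991, -0.0]
wrist_force: [0.1, -0.5, -0.8]
finger_gap: 0.0854
grip_force: 0.0
t 6.3 tcp [ 0.6523 -0.025   0.2005] joints [-0.16  0.48  0.18  1.26 -0.    0.11] gap 0.0854 F [ 0.1 -0.5 -0.8]
travel now-axes [ 0.003 -0.     0.646] | in target axes [ 0.002 -0.     0.646] rot [-0.     0.001  0.002]
224 [ 0.60582018 -0.01162621  0.13121961]
```

View pics/s1.png

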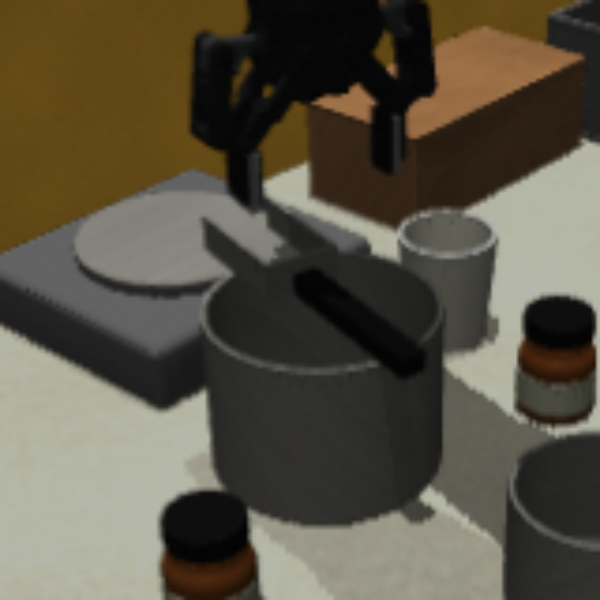

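The gripper is straddling the handle near the canister's middle, with the fingers at crop (245,180) and (390,140). I'll descend and grip.

```bash
python3 -m pendant '[{"travel":[0,0,0.2],"rot":[0,0,0],"fingers":1},{"travel":[0,0,0.4],"rot":[0,0,0],"fingers":1},{"travel":[0,0,0.55],"rot":[0,0,0],"fingers":1},{"travel":[0,0,0.646],"rot":[0,0,0],"fingers":1},{"travel":[0,0,0.646],"rot":[0,0,0],"fingers":1}]'
python3 -m pendant '[{"travel":[0,0,0],"rot":[0,0,0],"fingers":-1},{"travel":[0,0,0],"rot":[0,0,0],"fingers":-1},{"travel":[0,0,0],"rot":[0,0,0],"fingers":-1},{"travel":[0,0,0],"rot":[0,0,0],"fingers":-1},{"travel":[0,0,0],"rot":[0,0,0],"fingers":-1},{"travel":[0,0,0],"rot":[0,0,0],"fingers":-1},{"travel":[0,0,0],"rot":[0,0,0],"fingers":-1},{"travel":[0,0,0],"rot":[0,0,0],"fingers":-1}]' 40
python3 -m pendant '[{"travel":[0,0,0],"rot":[0,0,0],"fingers":-1},{"travel":[0,0,0],"rot":[0,0,0],"fingers":-1}]'
```

```text
clock: 6.9
tcp_pos: [0.6516, -0.0252, 0.1214]
orientation: [-0.001, 0.136, 0.991, 0.0]
wrist_force: [-1.0, 0.5, 0.6]
finger_gap: 0.0854
grip_force: 0.0
clock: 7.7
tcp_pos: [0.6526, -0.0247, 0.123]
orientation: [0.001, 0.135, 0.991, 0.0]
wrist_force: [-1.4, 0.6, 5.4]
finger_gap: 0.0175
grip_force: 40.6
clock: 7.9
tcp_pos: [0.6526, -0.0247, 0.123]
orientation: [0.001, 0.135, 0.991, 0.0]
wrist_force: [-0.7, 0.0, 5.5]
finger_gap: 0.0172
grip_force: 40.6
```

```bash
python3 -m pendant '[{"travel":[0,0,-0.08],"rot":[0,0,0],"fingers":-1},{"travel":[0,0,-0.25],"rot":[0,0,0],"fingers":-1},{"travel":[0,0,-0.5],"rot":[0,0,0],"fingers":-1},{"travel":[0,0,-0.75],"rot":[0,0,0],"fingers":-1},{"travel":[0,0,-0.85],"rot":[0,0,0],"fingers":-1},{"travel":[0,0,-0.85],"rot":[0,0,0],"fingers":-1}]'
for i in 1 2 3; do python3 -m pendant '[{"travel":[0.08,-0.25,0],"rot":[0,0,0],"fingers":-1},{"travel":[0.16,-0.5,0],"rot":[0,0,0],"fingers":-1},{"travel":[0.24,-0.75,0],"rot":[0,0,0],"fingers":-1},{"travel":[0.3,-0.97,0],"rot":[0,0,0],"fingers":-1}]' >/dev/null; done
python3 -m pendant '[{"travel":[0,0,0],"rot":[0,0,0],"fingers":-1},{"travel":[0,0,0],"rot":[0,0,0],"fingers":-1}]'
python3 - <<'E'
from to import *
to([.452,-.334,.014],down(164.4))
from m import *
s=env.get_state(); p=s['tcp_pos']
for n in('side','top'):
    P=full(n); im=env.read_camera(n)[0]; cv2.imwrite(f'pics/{n}2.png',im)
    o=env.outline_of(n,'scoop'); print(n,[(round(q['conf'],2),np.round(q['xy'])) for q in o])
    r=np.hypot(P[:,0]-.653,P[:,1]+.0245); Q=P[(abs(P[:,2]-.115)<.006)&(r>.055)&(r<.09)]; print('rim',len(Q),*circ(Q,.073))
    r=np.hypot(P[:,0]-p[0],P[:,1]-p[1]); S=P[(r<.13)&(P[:,2]<p[2]+.015)&(P[:,2]>.03)]
    if len(S): e=np.array([.962,-.272]); a=(S[:,:2]-p[:2])@e; print([(round(x,3),len(S[abs(a-x)<.01]),*(np.percentile(S[abs(a-x)<.01][:,2]-p[2],[5,95]).round(4) if (abs(a-x)<.01).sum()>3 else [])) for x in np.arange(-.11,.13,.02)])
E
```

```text
clock: 8.5
tcp_pos: [0.6532, -0.0247, 0.2262]
orientation: [0.002, 0.135, 0.991, 0.0]
wrist_force: [0.0, -0.6, -1.2]
finger_gap: 0.0173
grip_force: 39.7
clock: 9.9
tcp_pos: [0.4538, -0.3319, 0.2224]
orientation: [-0.001, 0.136, 0.991, 0.001]
wrist_force: [-0.5, -0.2, -0.8]
finger_gap: 0.0174
grip_force: 39.8
t 9.9 tcp [ 0.4538 -0.3319  0.2224] joints [-0.77  0.3  -0.04  1.23  0.   -0.5 ] gap 0.0174 F [-0.5 -0.2 -0.8]
travel now-axes [ 0.005 -0.025  1.736] | in target axes [ 0.01  -0.021  1.736] rot [ 0.002 -0.002 -0.   ]
side [(0.81, array([356.,  97.])), (0.19, array([278., 303.]))]
rim 465 [ 0.65306453 -0.02434837] 0.0010340496572075891
[(np.float64(-0.11), 0), (np.float64(-0.09), 0), (np.float64(-0.07), 36, np.float64(-0.0046), np.float64(0.0095)), (np.float64(-0.05), 67, np.float64(-0.0044), np.float64(0.0097)), (np.float64(-0.03), 59, np.float64(-0.005), np.float64(0.0094)), (np.float64(-0.01), 131, np.float64(-0.0149), np.float64(0.014)), (np.float64(0.01), 37, np.float64(-0.0164), np.float64(0.0138)), (np.float64(0.03), 88, np.float64(-0.0046), np.float64(0.014)), (np.float64(
[... 369 characters left out ...]
p.float64(-0.11), 0), (np.float64(-0.09), 73, np.float64(-0.0007), np.float64(0.0124)), (np.float64(-0.07), 106, np.float64(-0.0011), np.float64(0.0122)), (np.float64(-0.05), 104, np.float64(0.0), np.float64(0.0118)), (np.float64(-0.03), 105, np.float64(0.0005), np.float64(0.0124)), (np.float64(-0.01), 61, np.float64(-0.0028), np.float64(0.0123)), (np.float64(0.01), 1), (np.float64(0.03), 92, np.float64(-0.0046), np.float64(0.0116)), (np.float64(0.05), 233, np.float64(-0.0051), np.float64(0.0104)), (np.float64(0.07), 239, np.float64(-0.005), np.float64(0.0121)), (np.float64(0.09), 246, np.float64(-0.0052), np.float64(0.0121)), (np.float64(0.11), 140, np.float64(-0.0051), np.float64(0.0118))]
```

View pics/side2.png

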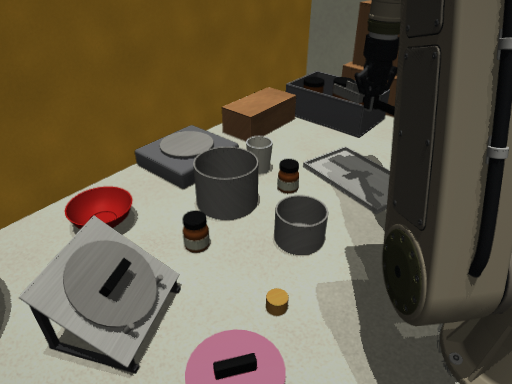

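The scoop hangs level in the side view (368,100). The fingertips reach about 11 mm below its underside, though, so they would hit the tray floor first. I'll lay it back on the canister and regrip higher.

```bash
for i in 1 2 3; do python3 -m pendant '[{"travel":[-0.08,0.25,0],"rot":[0,0,0],"fingers":-1},{"travel":[-0.16,0.5,0],"rot":[0,0,0],"fingers":-1},{"travel":[-0.24,0.75,0],"rot":[0,0,0],"fingers":-1},{"travel":[-0.3,0.97,0],"rot":[0,0,0],"fingers":-1}]' >/dev/null; done
python3 -m pendant '[{"travel":[0,0,0.3],"rot":[0,0,0],"fingers":-1},{"travel":[0,0,0.6],"rot":[0,0,0],"fingers":-1},{"travel":[0,0,0.7],"rot":[0,0,0],"fingers":-1},{"travel":[0,0,0.7],"rot":[0,0,0],"fingers":-1}]'
python3 -c "
from to import *
to([.6526,-.0247,.1235],down(164.2))"
```

```text
clock: 11.8
tcp_pos: [0.6505, -0.0239, 0.138]
orientation: [-0.002, 0.135, 0.991, 0.0]
wrist_force: [-0.6, 0.3, -0.9]
finger_gap: 0.0178
grip_force: 39.7
t 11.8 tcp [ 0.6505 -0.0239  0.138 ] joints [-0.16  0.51  0.07  1.13  0.    0.11] gap 0.0178 F [-0.6  0.3 -0.9]
travel now-axes [-0.019 -0.002  0.12 ] | in target axes [-0.018 -0.002  0.121] rot [-0.    -0.005  0.005]
```

```bash
python3 -m pendant '[{"travel":[0,0,0.05],"rot":[0,0,0],"fingers":-1},{"travel":[0,0,0.09],"rot":[0,0,0],"fingers":-1},{"travel":[0,0,0.12],"rot":[0,0,0],"fingers":-1},{"travel":[0,0,0.12],"rot":[0,0,0],"fingers":-1}]'
python3 -m pendant '[{"travel":[0,0,0],"rot":[0,0,0],"fingers":-0.5},{"travel":[0,0,0],"rot":[0,0,0],"fingers":-0.1},{"travel":[0,0,0],"rot":[0,0,0],"fingers":0.1},{"travel":[0,0,0],"rot":[0,0,0],"fingers":0.1}]'
python3 -c "
from to import *
to([.6515,-.0245,.1355],down(164.2))"
```

```text
clock: 12.2
tcp_pos: [0.6524, -0.0249, 0.1262]
orientation: [0.0, 0.135, 0.991, 0.0]
wrist_force: [0.1, -0.4, -1.4]
finger_gap: 0.0171
grip_force: 39.7
clock: 12.6
tcp_pos: [0.6525, -0.0247, 0.1263]
orientation: [0.0, 0.135, 0.991, 0.0]
wrist_force: [1.1, 0.0, 0.8]
finger_gap: 0.047
grip_force: 0.0
t 12.6 tcp [ 0.6525 -0.0247  0.1263] joints [-0.16  0.52  0.05  1.1   0.    0.11] gap 0.047 F [1.1 0.  0.8]
travel now-axes [ 0.008 -0.001 -0.077] | in target axes [ 0.008 -0.001 -0.077] rot [0.    0.001 0.005]
```

```bash
python3 -m pendant '[{"travel":[0,0,-0.08],"rot":[0,0,0],"fingers":0.1},{"travel":[0,0,-0.08],"rot":[0,0,0],"fingers":0.1},{"travel":[0,0,-0.08],"rot":[0,0,0],"fingers":-1},{"travel":[0,0,-0.08],"rot":[0,0,0],"fingers":-1},{"travel":[0,0,-0.08],"rot":[0,0,0],"fingers":-1},{"travel":[0,0,-0.08],"rot":[0,0,0],"fingers":-1},{"travel":[0,0,-0.08],"rot":[0,0,0],"fingers":-1},{"travel":[0,0,-0.08],"rot":[0,0,0],"fingers":-1}]' 60
python3 -m pendant '[{"travel":[0,0,-0.1],"rot":[0,0,0],"fingers":-1},{"travel":[0,0,-0.25],"rot":[0,0,0],"fingers":-1},{"travel":[0,0,-0.5],"rot":[0,0,0],"fingers":-1},{"travel":[0,0,-0.75],"rot":[0,0,0],"fingers":-1},{"travel":[0,0,-0.75],"rot":[0,0,0],"fingers":-1}]'
python3 - <<'E'
from to import *
from m import *
to([.452,-.334,.03],down(164.5))
p=env.get_state()['tcp_pos']
for n in('side','top'):
    P=full(n); r=np.hypot(P[:,0]-p[0],P[:,1]-p[1]); S=P[(r<.13)&(P[:,2]<p[2]+.015)&(P[:,2]>.13)]
    e=np.array([.962,-.272]); a=(S[:,:2]-p[:2])@e; print([(round(x,3),*(np.percentile(S[abs(a-x)<.01][:,2]-p[2],[5,95]).round(4) if (abs(a-x)<.01).sum()>3 else [])) for x in np.arange(-.11,.13,.02)])
im=env.read_camera('side')[0]; cv2.imwrite('pics/s3.png',cv2.resize(im[80:240,140:300],(600,600)))
E
```

```text
clock: 13.4
tcp_pos: [0.6524, -0.0247, 0.1358]
orientation: [0.0, 0.135, 0.991, 0.0]
wrist_force: [-0.5, 0.4, 4.9]
finger_gap: 0.0161
grip_force: 60.7
clock: 13.9
tcp_pos: [0.6543, -0.025, 0.2305]
orientation: [0.004, 0.135, 0.991, -0.0]
wrist_force: [1.2, 0.3, -0.7]
finger_gap: 0.0164
grip_force: 60.0
t 13.9 tcp [ 0.6543 -0.025   0.2305] joints [-0.16  0.47  0.23  1.32  0.    0.11] gap 0.0164 F [ 1.2  0.3 -0.7]
travel now-axes [ 0.948 -2.934  1.661] | in target axes [ 0.936 -2.932  1.671] rot [ 0.001  0.007 -0.   ]
[(np.float64(-0.11),), (np.float64(-0.09), np.float64(-0.018), np.float64(-0.0044)), (np.float64(-0.07), np.float64(-0.0182), np.float64(-0.004)), (np.float64(-0.05), np.float64(-0.0171), np.float64(-0.0039)), (np.float64(-0.03), np.float64(-0.0171), np.float64(-0.0036)), (np.float64(-0.01), np.float64(-0.0131), np.float64(0.0137)), (np.float64(0.01), np.float64(-0.0136), np.float64(0.0134)), (np.float64(0.03), np.float64(-0.0184), np.float64(0.0055)), (np.float64(0.05), np.float64(-0.0174), np.float64(0.0058)), (np.float64(0.07), np.float64(-0.0172), np.float64(0.006)), (np.float64(0.09), np.float64(-0.0169), np.float64(0.0066)), (np.float64(0.11), np.float64(-0.0168), np.float64(0.0071))]
[(np.float64(-0.11),), (np.float64(-0.09),), (np.float64(-0.07),), (np.float64(-0.05),), (np.float64(-0.03),), (np.float64(-0.01),), (np.float64(0.01),), (np.float64(0.03),), (np.float64(0.05),), (np.float64(0.07),), (np.float64(0.09),), (np.float64(0.11),)]
```

View pics/s3.png

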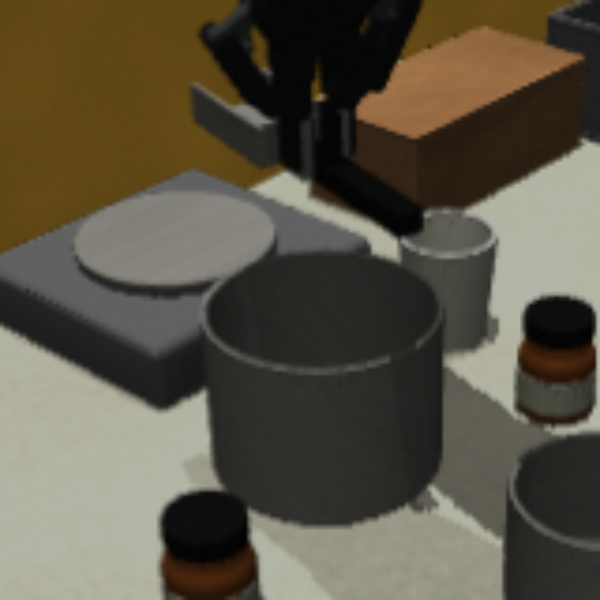

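The scoop is firmly held near level, with its underside about 20 mm below the TCP, level with the fingertips. The canister is standing in place. On to the tray.

```bash
for i in 1 2 3; do python3 -m pendant '[{"travel":[0.08,-0.25,0],"rot":[0,0,0],"fingers":-1},{"travel":[0.16,-0.5,0],"rot":[0,0,0],"fingers":-1},{"travel":[0.24,-0.75,0],"rot":[0,0,0],"fingers":-1},{"travel":[0.315,-0.975,0],"rot":[0,0,0],"fingers":-1}]' >/dev/null; done
python3 -m pendant '[{"travel":[0,0,0.25],"rot":[0,0,0],"fingers":-1},{"travel":[0,0,0.5],"rot":[0,0,0],"fingers":-1},{"travel":[0,0,0.75],"rot":[0,0,0],"fingers":-1},{"travel":[0,0,0.95],"rot":[0,0,0],"fingers":-1},{"travel":[0,0,0.95],"rot":[0,0,0],"fingers":-1}]'
python3 - <<'E'
from to import *
from m import *
to([.452,-.334,.027],down(164.5))
p=env.get_state()['tcp_pos']
for n in('top',):
    P=full(n); r=np.hypot(P[:,0]-p[0],P[:,1]-p[1]); S=P[(r<.13)&(P[:,2]<p[2]+.02)&(P[:,2]>.08)]
    e=np.array([.962,-.272]); a=(S[:,:2]-p[:2])@e; print([(round(x,3),*(np.percentile(S[abs(a-x)<.01][:,2]-p[2],[5,95]).round(4) if (abs(a-x)<.01).sum()>3 else [])) for x in np.arange(-.11,.13,.02)])
E
```

```text
clock: 15.75
tcp_pos: [0.4458, -0.3294, 0.1061]
orientation: [-0.004, 0.135, 0.991, 0.003]
wrist_force: [-0.9, 0.8, -1.8]
finger_gap: 0.0169
grip_force: 59.9
t 15.75 tcp [ 0.4458 -0.3294  0.1061] joints [-0.78  0.37 -0.25  0.97  0.   -0.51] gap 0.0169 F [-0.9  0.8 -1.8]
travel now-axes [-0.066 -0.026  0.659] | in target axes [-0.06  -0.023  0.659] rot [ 0.005 -0.009 -0.001]
[(np.float64(-0.11),), (np.float64(-0.09), np.float64(-0.0107), np.float64(-0.0005)), (np.float64(-0.07), np.float64(-0.0136), np.float64(-0.0002)), (np.float64(-0.05), np.float64(-0.0145), np.float64(-0.0012)), (np.float64(-0.03), np.float64(-0.0115), np.float64(-0.0003)), (np.float64(-0.01), np.float64(-0.0134), np.float64(0.0005)), (np.float64(0.01),), (np.float64(0.03), np.float64(-0.0188), np.float64(0.006)), (np.float64(0.05), np.float64(-0.0194), np.float64(0.0053)), (np.float64(0.07), np.float64(-0.02), np.float64(0.0051)), (np.float64(0.09), np.float64(-0.0197), np.float64(0.0055)), (np.float64(0.11), np.float64(-0.0203), np.float64(0.0039))]
```

```bash
python3 -m pendant '[{"travel":[-0.03,-0.01,0.2],"rot":[0.004,-0.008,0],"fingers":-1},{"travel":[-0.05,-0.02,0.4],"rot":[0.004,-0.008,0],"fingers":-1},{"travel":[-0.06,-0.025,0.55],"rot":[0.004,-0.008,0],"fingers":-1},{"travel":[-0.06,-0.025,0.62],"rot":[0.004,-0.008,0],"fingers":-1},{"travel":[-0.06,-0.025,0.65],"rot":[0.004,-0.008,0],"fingers":-1},{"travel":[-0.06,-0.025,0.65],"rot":[0.004,-0.008,0],"fingers":-1}]'
python3 -c "
from to import *
to([.452,-.334,.0245],down(164.5))"
```

```text
clock: 16.4
tcp_pos: [0.4555, -0.3375, 0.034]
orientation: [0.004, 0.135, 0.991, -0.003]
wrist_force: [0.1, 0.5, -0.8]
finger_gap: 0.0166
grip_force: 60.0
t 16.4 tcp [ 0.4555 -0.3375  0.034 ] joints [-0.78  0.45 -0.32  0.79  0.   -0.51] gap 0.0166 F [ 0.1  0.5 -0.8]
travel now-axes [0.037 0.021 0.079] | in target axes [0.036 0.02  0.079] rot [-0.004  0.009 -0.   ]
```

```bash
python3 -m pendant '[{"travel":[0,0,0.02],"rot":[-0.004,0.009,0],"fingers":-1},{"travel":[0,0,0.04],"rot":[-0.004,0.009,0],"fingers":-1},{"travel":[0,0,0.055],"rot":[-0.004,0.009,0],"fingers":-1},{"travel":[0,0,0.065],"rot":[-0.004,0.009,0],"fingers":-1},{"travel":[0,0,0.065],"rot":[-0.004,0.009,0],"fingers":-1},{"travel":[0,0,0.065],"rot":[-0.004,0.009,0],"fingers":-1}]'
```

```text
clock: 17.0
tcp_pos: [0.4552, -0.3373, 0.0256]
orientation: [-0.0, 0.135, 0.991, 0.0]
wrist_force: [1.0, 0.1, -1.0]
finger_gap: 0.0161
grip_force: 60.0
```

```bash
python3 -m pendant '[{"travel":[0,0,0.006],"rot":[0,0,0],"fingers":-1},{"travel":[0,0,0.011],"rot":[0,0,0],"fingers":-1},{"travel":[0,0,0.011],"rot":[0,0,0],"fingers":-1}]'
```

```text
clock: 17.3
tcp_pos: [0.4554, -0.3374, 0.0248]
orientation: [-0.0, 0.135, 0.991, 0.0]
wrist_force: [-1.4, 0.4, 3.5]
finger_gap: 0.0166
grip_force: 60.6
```

```bash
python3 -m pendant '[{"travel":[0,0,0],"rot":[0,0,0],"fingers":-0.5},{"travel":[0,0,0],"rot":[0,0,0],"fingers":-0.2},{"travel":[0,0,0],"rot":[0,0,0],"fingers":0},{"travel":[0,0,0],"rot":[0,0,0],"fingers":0.1},{"travel":[0,0,-0.1],"rot":[0,0,0],"fingers":0.1},{"travel":[0,0,-0.3],"rot":[0,0,0],"fingers":0.1},{"travel":[0,0,-0.6],"rot":[0,0,0],"fingers":0.1},{"travel":[0,0,-1],"rot":[0,0,0],"fingers":0.3}]'
python3 -m pendant '[{"travel":[0,0,-0.4],"rot":[0,0,0],"fingers":0.3},{"travel":[0,0,-0.8],"rot":[0,0,0],"fingers":0.3},{"travel":[0,0,-1],"rot":[0,0,0],"fingers":0.3},{"travel":[0,0,-1],"rot":[0,0,0],"fingers":0.3}]'
python3 - <<'E'
from lid import *
from to import *
for n in('top','side'):
    P=full(n); im=env.read_camera(n)[0]; cv2.imwrite(f'pics/{n}4.png',im)
    T=np.median(P[(abs(P[:,2])<.01)&(P[:,0]>.35)&(P[:,0]<.75)&(abs(P[:,1])<.2)][:,2])
    a=(P[:,:2]-[.4554,-.3374])@[.963,-.267]; b=(P[:,:2]-[.4554,-.3374])@[.267,.963]
    for x in(-.085,-.06,-.03,0,.04,.07,.1):
        k=(abs(a-x)<.01)&(abs(b)<.03)&(P[:,2]<.06); print(x,k.sum(),np.percentile(P[k,2]-T,[2,20,90,98]).round(4) if k.sum()>5 else '')
    r=np.hypot(P[:,0]-.653,P[:,1]+.0245); Q=P[(abs(P[:,2]-.115)<.006)&(r>.055)&(r<.09)]; print('rim',len(Q),*circ(Q,.073),T, np.median(Q[:,2]))
to([.45,-.33,.26])
E
```

```text
clock: 18.1
tcp_pos: [0.4543, -0.3363, 0.1445]
orientation: [-0.002, 0.135, 0.991, 0.001]
wrist_force: [0.7, -0.5, 0.3]
finger_gap: 0.0556
grip_force: 0.0
clock: 18.5
tcp_pos: [0.457, -0.3389, 0.2702]
orientation: [0.003, 0.135, 0.991, -0.003]
wrist_force: [0.4, -0.1, 1.0]
finger_gap: 0.0554
grip_force: 0.0
-0.085 180 [0.0002 0.0021 0.0201 0.0224]
-0.06 174 [0.0005 0.0025 0.0202 0.0218]
-0.03 175 [-0.0001  0.0031  0.02    0.0221]
0 175 [0.     0.0027 0.0205 0.0225]
0.04 173 [0.002  0.0051 0.0269 0.0301]
0.07 183 [0.0014 0.0052 0.0267 0.03  ]
0.1 185 [0.0017 0.0052 0.0265 0.03  ]
rim 368 [ 0.65626757 -0.02532703] 0.00108083148889674 0.0018774873758564947 0.11591857511807566
-0.085 98 [0.0008 0.0034 0.0195 0.0202]
-0.06 96 [0.0014 0.0029 0.02   0.0209]
-0.03 91 [0.0023 0.0031 0.0199 0.0207]
0 88 [0.0021 0.0035 0.0198 0.021 ]
0.04 84 [0.002  0.0078 0.0281 0.0294]
0.07 116 [0.0026 0.0066 0.0273 0.0292]
0.1 98 [0.0021 0.0062 0.027  0.0292]
rim 452 [ 0.65313026 -0.02443165] 0.0010430554168510825 0.001236395683993132 0.11373882540218377
t 18.7 tcp [ 0.4549 -0.3369  0.2632] joints [-0.78  0.3   0.05  1.33 -0.   -0.51] gap 0.0558 F [-0.3 -0.6 -0.2]
travel now-axes [0.054 0.045 0.027] | in target axes [0.054 0.045 0.027] rot [0. 0. 0.]
```

View pics/top4.png

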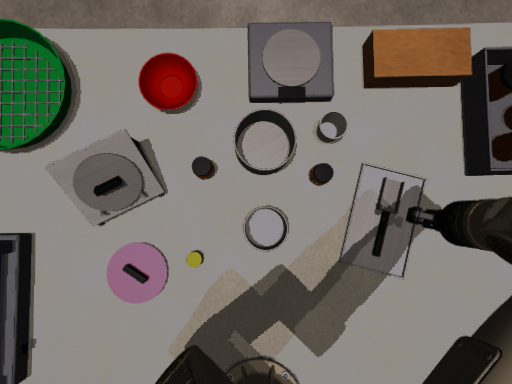

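The scoop lies flat in the tray (385,220) with the handle top at 20 mm, and the canister has not moved. Now the lid: traverse at height first.

```bash
for i in 1 2 3 4 5 6; do python3 -m pendant '[{"travel":[0.07,0.33,0],"rot":[0,0,0],"fingers":1},{"travel":[0.14,0.66,0],"rot":[0,0,0],"fingers":1},{"travel":[0.19,0.895,0],"rot":[0,0,0],"fingers":1}]' >/dev/null; done
python3 -m pendant '[{"travel":[0,0,0],"rot":[0,0,0],"fingers":1},{"travel":[0,0,0],"rot":[0,0,0],"fingers":1}]'
cat > lp.py <<'E'
from to import *
def lidframe(az=25,t=35):
    a,t=np.radians([az,t]); n=np.array([-np.sin(t)*np.cos(a),-np.sin(t)*np.sin(a),np.cos(t)]); y=np.array([-np.sin(a),np.cos(a),0]); return n,y
n,y=lidframe(); RL=R_of(y,-n); G=np.array([.559,.3505,.0957])+.022*n
E
python3 -c "
from lp import *
to(G+.1*n+[0,0,.03],RL)"
```

```text
clock: 20.7
tcp_pos: [0.4951, 0.3201, 0.2626]
orientation: [-0.002, 0.134, 0.991, -0.001]
wrist_force: [-0.6, -0.5, -0.0]
finger_gap: 0.0853
grip_force: 0.0
t 20.7 tcp [0.4951 0.3201 0.2626] joints [0.44 0.34 0.12 1.35 0.   0.71] gap 0.0853 F [-0.6 -0.5 -0. ]
travel now-axes [-0.003  0.008  0.308] | in target axes [ 0.005 -0.171  0.256] rot [-0.55  -0.254  0.799]
```

```bash
python3 -m pendant '[{"travel":[0,0,0],"rot":[-0.55,-0.254,0.799],"fingers":1},{"travel":[0,0,0],"rot":[-0.55,-0.254,0.799],"fingers":1},{"travel":[0,0,0],"rot":[-0.55,-0.254,0.799],"fingers":1},{"travel":[0,0,0],"rot":[-0.55,-0.254,0.799],"fingers":1},{"travel":[0,0,0],"rot":[-0.55,-0.254,0.799],"fingers":1},{"travel":[0,0,0],"rot":[-0.55,-0.254,0.799],"fingers":1},{"travel":[0,0,0],"rot":[-0.55,-0.254,0.799],"fingers":1},{"travel":[0,0,0],"rot":[-0.55,-0.254,0.799],"fingers":1},{"travel":[0,0,0.0],"rot":[-0.55,-0.254,0.799],"fingers":1}]'
python3 -c "
from lp import *
to(G+.06*n,RL)"
```

```text
clock: 21.6
tcp_pos: [0.4954, 0.319, 0.264]
orientation: [0.162, 0.512, 0.804, 0.254]
wrist_force: [-0.0, 0.1, -0.8]
finger_gap: 0.0852
grip_force: 0.0
t 21.6 tcp [0.4954 0.319  0.264 ] joints [ 0.44 -0.09 -0.57  0.48 -0.    1.57] gap 0.0852 F [-0.   0.1 -0.8]
travel now-axes [ 0.015 -0.321  0.805] | in target axes [ 0.014 -0.32   0.805] rot [0.001 0.    0.001]
```

```bash
python3 -m pendant '[{"travel":[0.015,-0.321,0.2],"rot":[0,0,0],"fingers":1},{"travel":[0.015,-0.321,0.5],"rot":[0,0,0],"fingers":1},{"travel":[0.015,-0.321,0.8],"rot":[0,0,0],"fingers":1},{"travel":[0.015,-0.321,0.8],"rot":[0,0,0],"fingers":1},{"travel":[0.015,-0.321,0.8],"rot":[0,0,0],"fingers":1}]'
python3 - <<'E'
from lp import *
to(G,RL)
im=env.read_camera('side')[0]; cv2.imwrite('pics/s5.png',cv2.resize(im[150:384,0:240],(600,585)))
E
```

```text
clock: 22.1
tcp_pos: [0.5181, 0.3316, 0.1634]
orientation: [0.162, 0.513, 0.804, 0.254]
wrist_force: [0.3, 0.5, 0.9]
finger_gap: 0.0853
grip_force: 0.0
t 22.1 tcp [0.5181 0.3316 0.1634] joints [ 0.44  0.06 -0.7   0.2  -0.    1.57] gap 0.0853 F [0.3 0.5 0.9]
travel now-axes [-0.001 -0.017  0.494] | in target axes [-0.001 -0.016  0.494] rot [ 0.001  0.001 -0.001]
```

View pics/s5.png

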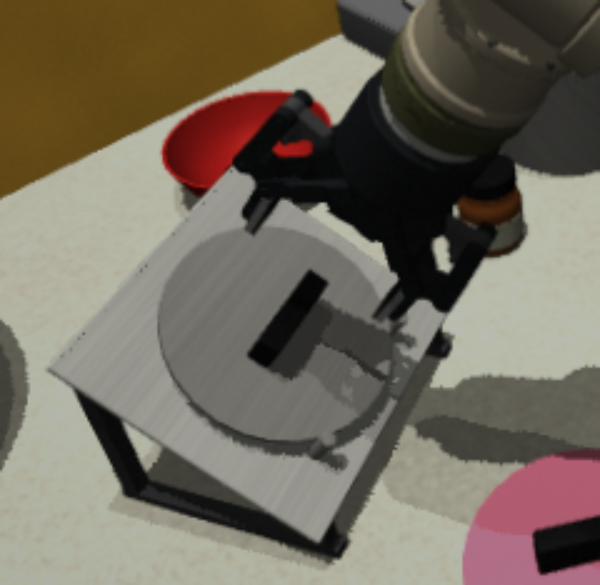

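The gripper is aligned with the lid's bar (crop 288,318), with the fingers at (262,210) and (390,300) straddling it above the slope. I'll descend along the normal and grip.

```bash
python3 -m pendant '[{"travel":[0,-0.016,0.15],"rot":[0,0,0],"fingers":1},{"travel":[0,-0.016,0.3],"rot":[0,0,0],"fingers":1},{"travel":[0,-0.016,0.42],"rot":[0,0,0],"fingers":1},{"travel":[0,-0.016,0.49],"rot":[0,0,0],"fingers":1},{"travel":[0,-0.016,0.49],"rot":[0,0,0],"fingers":1}]'
python3 -m pendant '[{"travel":[0,0,0],"rot":[0,0,0],"fingers":0.5},{"travel":[0,0,0],"rot":[0,0,0],"fingers":0},{"travel":[0,0,0],"rot":[0,0,0],"fingers":-0.3},{"travel":[0,0,0],"rot":[0,0,0],"fingers":-1},{"travel":[0,0,0],"rot":[0,0,0],"fingers":-1},{"travel":[0,0,0],"rot":[0,0,0],"fingers":-1},{"travel":[0,0,0],"rot":[0,0,0],"fingers":-1},{"travel":[0,0,0],"rot":[0,0,0],"fingers":-1}]' 70
```

```text
clock: 22.65
tcp_pos: [0.547, 0.3456, 0.1155]
orientation: [0.163, 0.513, 0.803, 0.255]
wrist_force: [0.0, 0.2, 0.7]
finger_gap: 0.0855
grip_force: 0.0
clock: 23.45
tcp_pos: [0.5459, 0.3454, 0.1151]
orientation: [0.163, 0.513, 0.804, 0.255]
wrist_force: [-5.0, -2.5, 5.6]
finger_gap: 0.0147
grip_force: 69.5
```

```bash
python3 -m pendant '[{"travel":[0,0,-0.05],"rot":[0,0,0],"fingers":-1},{"travel":[0,0,-0.15],"rot":[0,0,0],"fingers":-1},{"travel":[0,0,-0.35],"rot":[0,0,0],"fingers":-1},{"travel":[0,0,-0.6],"rot":[0,0,0],"fingers":-1},{"travel":[0,0,-0.9],"rot":[0,0,0],"fingers":-1},{"travel":[0,0,-1],"rot":[0,0,0],"fingers":-1},{"travel":[0,0,-1],"rot":[0,0,0],"fingers":-1}]'
python3 - <<'E'
from lp import *
to([.50,.30,.27],down(115))
E
```

```text
clock: 24.15
tcp_pos: [0.4834, 0.3163, 0.215]
orientation: [0.163, 0.512, 0.803, 0.257]
wrist_force: [-0.4, 0.0, -2.7]
finger_gap: 0.0146
grip_force: 69.1
t 24.15 tcp [0.4834 0.3163 0.215 ] joints [ 0.44 -0.07 -0.69  0.34 -0.    1.58] gap 0.0146 F [-0.4  0.  -2.7]
travel now-axes [-0.181  0.321 -0.334] | in target axes [-0.182  0.068 -0.458] rot [ 0.59  -0.    -0.001]
```

```bash
python3 -m pendant '[{"travel":[-0.04,0.08,-0.08],"rot":[0.1,0,0],"fingers":-1},{"travel":[-0.1,0.2,-0.2],"rot":[0.22,0,0],"fingers":-1},{"travel":[-0.18,0.32,-0.33],"rot":[0.34,0,0],"fingers":-1},{"travel":[-0.18,0.32,-0.33],"rot":[0.46,0,0],"fingers":-1},{"travel":[-0.18,0.32,-0.33],"rot":[0.59,0,0],"fingers":-1},{"travel":[-0.18,0.32,-0.33],"rot":[0.59,0,0],"fingers":-1},{"travel":[-0.18,0.32,-0.33],"rot":[0.59,0,0],"fingers":-1}]'
python3 - <<'E'
from lp import *
to([.653,-.0245,.25],down(115))
E
```

```text
clock: 24.85
tcp_pos: [0.5016, 0.3006, 0.2637]
orientation: [-0.002, 0.538, 0.843, -0.002]
wrist_force: [0.1, -0.4, -3.4]
finger_gap: 0.0143
grip_force: 69.2
t 24.85 tcp [0.5016 0.3006 0.2637] joints [0.4  0.33 0.11 1.35 0.   1.54] gap 0.0143 F [ 0.1 -0.4 -3.4]
travel now-axes [-2.988  0.004  0.112] | in target axes [-2.988e+00 -2.000e-03  1.140e-01] rot [-0.005 -0.001 -0.002]
```

```bash
for i in 1 2 3; do python3 -m pendant '[{"travel":[-0.3,0,0],"rot":[0,0,0],"fingers":-1},{"travel":[-0.6,0,0],"rot":[0,0,0],"fingers":-1},{"travel":[-0.85,0,0],"rot":[0,0,0],"fingers":-1},{"travel":[-0.995,0,0],"rot":[0,0,0],"fingers":-1}]' >/dev/null; done
python3 -m pendant '[{"travel":[0,0,0.3],"rot":[0,0,0],"fingers":-1},{"travel":[0,0,0.6],"rot":[0,0,0],"fingers":-1},{"travel":[0,0,0.6],"rot":[0,0,0],"fingers":-1},{"travel":[0,0,0.6],"rot":[0,0,0],"fingers":-1}]'
cat > ck.py <<'E'
from lp import *
from m import *
p=env.get_state()['tcp_pos']; to([.653,-.0245,p[2]],down(115))
for n in('side','top'):
    P=full(n); r=np.hypot(P[:,0]-.653,P[:,1]+.0245)
    Q=P[(abs(P[:,2]-.115)<.006)&(r>.062)&(r<.085)]
    if len(Q)>40: print(n,'rim',len(Q),*circ(Q,.073))
    # lid flange top ~ tcp-.022
    r=np.hypot(P[:,0]-p[0],P[:,1]-p[1]); F=P[(abs(P[:,2]-p[2]+.022)<.009)&(r<.09)&(r>.045)]
    A=np.c_[F[:,:2]-p[:2],np.ones(len(F))]; w=np.linalg.lstsq(A,F[:,2],rcond=None)[0]
    k=abs(A@w-F[:,2])<.003; w=np.linalg.lstsq(A[k],F[k,2],rcond=None)[0]; F=F[k]
    print(n,'lid',len(F),'slope deg',np.degrees(w[:2]).round(2),'z-tcp',(w[2]-p[2]).round(4))
    # edge points: farthest per angle bin
    a=np.arctan2(F[:,1]-p[1],F[:,0]-p[0]); rr=np.hypot(F[:,0]-p[0],F[:,1]-p[1]); b=((a+np.pi)/(2*np.pi)*48).astype(int)
    E=np.array([F[b==i][np.argmax(rr[b==i])] for i in range(48) if (b==i).any() and rr[b==i].max()>.067]); print(' centre(edge)',len(E),*circ(E,.0765),'tcp',p.round(4))
E
python3 ck.py
```

```text
clock: 26.45
tcp_pos: [0.6503, -0.0237, 0.1953]
orientation: [-0.002, 0.537, 0.843, -0.001]
wrist_force: [0.4, 0.3, -2.3]
finger_gap: 0.0151
grip_force: 69.2
t 26.45 tcp [ 0.6503 -0.0237  0.1953] joints [-0.16  0.48  0.17  1.26 -0.    0.98] gap 0.0151 F [ 0.4  0.3 -2.3]
travel now-axes [-0.016  0.017 -0.   ] | in target axes [-0.016  0.017  0.   ] rot [-0.004 -0.002 -0.   ]
side rim 305 [ 0.65310674 -0.02441612] 0.0009509320732689341
side lid 1117 slope deg [-0.1  -0.15] z-tcp -0.0223
 centre(edge) 45 [ 0.64902639 -0.02264195] 0.0006029333780474128 tcp [ 0.6503 -0.0237  0.1953]
top lid 0 slope deg [0. 0.] z-tcp -0.1953Traceback (most recent call last):
  File "ck.py", line 15, in <module>
    E=np.array([F[b==i][np.argmax(rr[b==i])] for i in range(48) if (b==i).any() and rr[b==i].max()>.067]); print(' centre(edge)',len(E),*circ(E,.0765),'tcp',p.round(4))
                                                                                                                                         ~~~~^^^^^^^^^
  File "m.py", line 8, in circ
    f=least_squares(lambda c:np.hypot(P[:,0]-c[0],P[:,1]-c[1])-r,P[:,:2].mean(0),loss='soft_l1',f_scale=.002); return f.x,np.median(abs(f.fun))
                                                                 ~^^^^^^
IndexError: too many indices for array: array is 1-dimensional, but 2 were indexed
```

```bash
python3 -m pendant '[{"travel":[-0.028,0.024,0.1],"rot":[-0.004,-0.002,0],"fingers":-1},{"travel":[-0.028,0.024,0.2],"rot":[-0.004,-0.002,0],"fingers":-1},{"travel":[-0.028,0.024,0.28],"rot":[-0.004,-0.002,0],"fingers":-1},{"travel":[-0.028,0.024,0.3],"rot":[-0.004,-0.002,0],"fingers":-1},{"travel":[-0.028,0.024,0.3],"rot":[-0.004,-0.002,0],"fingers":-1}]'
sed -i "s/for n in('side','top')/for n in('side',)/" ck.py; python3 ck.py
```

```text
clock: 27.05
tcp_pos: [0.6544, -0.0264, 0.1579]
orientation: [-0.0, 0.538, 0.843, -0.0]
wrist_force: [-0.3, 0.4, -3.0]
finger_gap: 0.0147
grip_force: 69.5
t 27.05 tcp [ 0.6544 -0.0264  0.1579] joints [-0.16  0.51  0.11  1.17 -0.    0.97] gap 0.0147 F [-0.3  0.4 -3. ]
travel now-axes [ 0.02  -0.004 -0.   ] | in target axes [ 0.02  -0.004  0.   ] rot [-0.001  0.    -0.001]
side rim 241 [ 0.65331906 -0.02483509] 0.0009541536090570957
side lid 1122 slope deg [ 0.1 -0.2] z-tcp -0.0224
 centre(edge) 46 [ 0.65306456 -0.02544395] 0.0005851802712854362 tcp [ 0.6544 -0.0264  0.1579]
```

Centred within 1 mm and level. Lowering.

```bash
python3 -m pendant '[{"travel":[0.004,0,0.03],"rot":[0,0,0],"fingers":-1},{"travel":[0.004,0,0.06],"rot":[0,0,0],"fingers":-1},{"travel":[0.004,0,0.09],"rot":[0,0,0],"fingers":-1},{"travel":[0.004,0,0.11],"rot":[0,0,0],"fingers":-1},{"travel":[0.004,0,0.11],"rot":[0,0,0],"fingers":-1}]'
python3 -m pendant '[{"travel":[0,0,0.012],"rot":[0,0,0],"fingers":-1},{"travel":[0,0,0.018],"rot":[0,0,0],"fingers":-1},{"travel":[0,0,0.018],"rot":[0,0,0],"fingers":-1}]'
```

```text
clock: 27.6
tcp_pos: [0.6546, -0.0261, 0.1452]
orientation: [0.001, 0.538, 0.843, -0.0]
wrist_force: [-0.9, 0.4, -3.4]
finger_gap: 0.0145
grip_force: 69.5
clock: 27.9
tcp_pos: [0.6549, -0.0261, 0.1436]
orientation: [0.001, 0.538, 0.843, 0.0]
wrist_force: [-0.2, -0.0, -3.2]
finger_gap: 0.0148
grip_force: 69.5
```

```bash
python3 -m pendant '[{"travel":[0,0,0.01],"rot":[0,0,0],"fingers":-1},{"travel":[0,0,0.014],"rot":[0,0,0],"fingers":-1},{"travel":[0,0,0.014],"rot":[0,0,0],"fingers":-1}]'
python3 -m pendant '[{"travel":[0,0,0.006],"rot":[0,0,0],"fingers":-1},{"travel":[0,0,0.008],"rot":[0,0,0],"fingers":-1},{"travel":[0,0,0.008],"rot":[0,0,0],"fingers":-1}]'
```

```text
clock: 28.2
tcp_pos: [0.6549, -0.0261, 0.142]
orientation: [0.001, 0.538, 0.843, 0.0]
wrist_force: [0.5, -0.9, -2.3]
finger_gap: 0.0145
grip_force: 69.4
clock: 28.5
tcp_pos: [0.6549, -0.0261, 0.142]
orientation: [0.001, 0.538, 0.843, 0.0]
wrist_force: [-3.4, 0.9, 5.4]
finger_gap: 0.015
grip_force: 70.5
```

Contact at the expected height. Releasing and backing off.

```bash
python3 -m pendant '[{"travel":[0,0,0],"rot":[0,0,0],"fingers":-0.6},{"travel":[0,0,0],"rot":[0,0,0],"fingers":-0.3},{"travel":[0,0,0],"rot":[0,0,0],"fingers":0},{"travel":[0,0,0],"rot":[0,0,0],"fingers":0.1},{"travel":[0,0,-0.1],"rot":[0,0,0],"fingers":0.1},{"travel":[0,0,-0.3],"rot":[0,0,0],"fingers":0.1},{"travel":[0,0,-0.6],"rot":[0,0,0],"fingers":0.1},{"travel":[0,0,-0.9],"rot":[0,0,0],"fingers":0.1},{"travel":[0,0,-0.9],"rot":[0,0,0],"fingers":0.1},{"travel":[0,0,-0.9],"rot":[0,0,0],"fingers":0.1}]'
python3 - <<'E'
from m import *
print(env.get_state()['tcp_pos'].round(3))
p=np.array([.653,-.0252])
P=full('side'); im=env.read_camera('side')[0]; cv2.imwrite('pics/s6.png',cv2.resize(im[80:240,140:300],(600,600)))
r=np.hypot(P[:,0]-p[0],P[:,1]-p[1]); F=P[(abs(P[:,2]-.119)<.01)&(r<.09)&(r>.045)]
A=np.c_[F[:,:2]-p,np.ones(len(F))]
for _ in range(3):
    w=np.linalg.lstsq(A,F[:,2],rcond=None)[0]; k=abs(A@w-F[:,2])<.003; A,F=A[k],F[k]
print('slope deg',np.degrees(w[:2]).round(2),'z',w[2].round(4),'centre',circ(F[np.hypot(*(F[:,:2]-p).T)>.0735],.076)[0])
# canister outer wall centre
W=P[(P[:,2]>.03)&(P[:,2]<.1)&(r<.085)]; print('canister',circ(W,.075))
E
```

```text
clock: 29.5
tcp_pos: [0.6555, -0.0261, 0.2511]
orientation: [0.003, 0.538, 0.843, 0.001]
wrist_force: [-1.1, -0.6, -1.0]
finger_gap: 0.0472
grip_force: 0.0
[ 0.656 -0.026  0.251]
slope deg [ 0.21 -0.2 ] z 0.1195 centre [ 0.65357582 -0.02536776]
canister (array([ 0.65458977, -0.02619675]), np.float64(0.0006685455434139662))
```

View pics/s6.png

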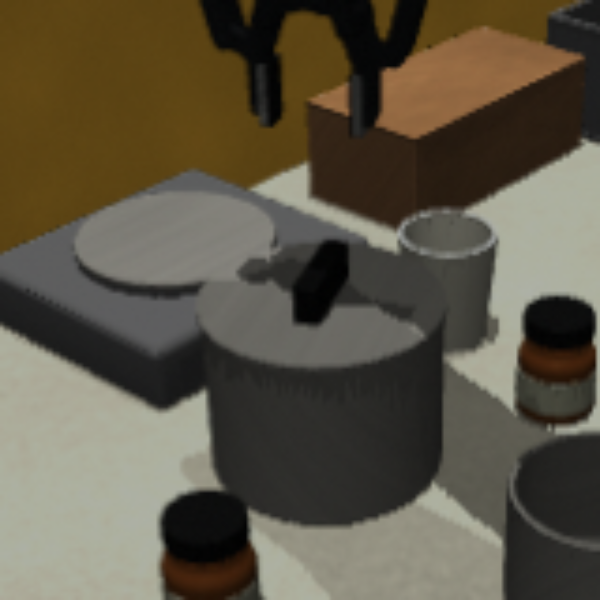

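The lid sits level on the canister: bar at crop (322,280), flange top at 119.5 mm, slope 0.3°, about 1 mm off centre. The gripper is clear above it, so I'll hand in.

```bash
python3 -c "
from workcell import env
print(env.hand_in())"
```

```text
the job is handed in; nothing more can be done
None
```

I handed the job in at about 30 s of the 59 s allowed: the scoop lies flat and right way up in the tray, and the lid is seated on the large canister, measured level to about 0.3° and within about 1–2 mm of centre, with the gripper clear (no verdict was returned).

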